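# Set a key pad in its cup under the presser

## Task

Set the large leather key pad in the brass key cup of the setting block, touching things only with your fingertips: push the pad along the deck until it drops over the rim and lies flat in the cup, then push the presser arm round to its stop over the cup, then press its red knob down until the foot bears on the pad. Do not pick up or lift the pad, leave the smaller pad and the things around the block where they are, and finish clear of everything.

Things in the scene. Friction and masses are not known exactly. Their poses are not given: they have to be found in the camera images.
- setting_block: Fixed aluminium block with a flat deck 20 mm above the bare bench (z = 0). Origin on the cup's axis at bench level; in its frame the deck reaches from x = -30 to +58 mm and y = -80 to +80 mm. The presser's pivot is on its +x side, which looks to the robot's left (yaw about 1.57); +y is the end nearer the robot. A brass key arm and hinge tube 14 mm high stick out on the -x side to x = -47 mm.
- cup (a point): Centre of the floor of the brass key cup: a round recess in the deck, 41.6 mm in diameter and 4 mm deep, its brass rim flush with the deck. z points up.
- large_pad: The pad to set: brown leather disc with steel boss, 37.6 mm in diameter, 5 mm thick (6 at the boss), 10 to 18 g. Origin: centre of its underside. Starts loose on the deck, 45 to 58 mm from the cup's axis at the block's +y or -y end. Flat in the cup, its underside is 4 mm below the deck and its top 1 mm above.
- small_pad: Similar brown pad, 30 mm in diameter, loose on the deck on the other side of the cup. Too small for this cup: to be left alone. Origin at the centre of its underside.
- presser_arm (a joint): Angle of the presser arm about its upright pivot, rad, growing counter-clockwise seen from above. 0 = swung fully back, the arm pointing 70 degrees from the block's +x towards +y; 1.92 = at its stop, pointing to the block's -x with the foot centred over the cup. Starts between 0 and 0.25. Light friction (about 1 N at the knob); stays where it is left.
- presser_plunger (a joint): Travel of the presser plunger through the end of the arm, m: 0 = up (start), grows as it is pressed down, 0.0075 at its own stop. At 0.007 the foot touches the top of a pad lying flat in the cup. Stiff sliding fit: it takes about 3 N to move and stays where it is left.
- knob_top (a point): Centre of the top of the red knob on the plunger (21 mm in diameter, 12 mm high): 66 mm above the bench while up, 59 mm when pressed onto the pad. Under the arm hangs the plunger's foot, a black rubber disc 26 mm in diameter, its underside 38 mm below this point.
- wax_tin: Open black tin of pale wax, 47 mm in diameter, 12 mm high, loose on the bench; bystander.
- black_cap: Black screw cap, 36 mm in diameter, 19 mm high, loose on the bench; bystander.
- spatula: Small spatula with wooden handle, 86 mm long, loose on the bench; bystander.
- awl_stand: Awl upright in a cork on a round wooden foot, 37 mm in diameter, 90 mm high, loose on the bench; bystander.
- torch: Blue hand torch lying on its side, 107 mm long, 16 mm high, loose on the bench; bystander.
- presser_pivot (a point): Axis of the presser arm's pivot at deck height, x = 46 mm, y = 0 in the block's frame. The dark steel arm is 23 mm wide at its round ends and 16 mm between, 33.5 to 45.5 mm above the bench; the knob's axis is 46 mm from the pivot. A screw on the pivot rises to 51 mm.
- lamp_head (a point): Lowest part of a fixed desk lamp's big black head that hangs over the bench to the left behind the block, above x = 0.52 to 0.85 m, y = -0.01 to 0.32 m and from 0.43 m up: keep the arm clear of it on the way. Fixed bottles up to 0.17 m high stand beyond the block's far end and to its right.

How it is judged:
On the way, in this order (a step that is already met when the one before it is completed fails the run):
1. the large pad lies flat in the cup, the presser still swung away (horizontal distance between large_pad and cup below 0.004 m and z of large_pad in the frame of cup below 0.0015 m and angle between large_pad's own z axis and vertical below 0.06 rad and value of joint presser_arm below 0.8 rad), for 0.2 s.
2. the presser arm is at its stop over the cup, the plunger still up (value of joint presser_arm above 1.84 rad and value of joint presser_plunger below 0.003 m), for 0.1 s.
3. the plunger is pressed down onto the pad (value of joint presser_plunger above 0.006 m), for 0.2 s.
At the end, for the whole second after the job is handed in: The large pad is at rest flat in the cup (centre within 4 mm of the cup's axis, underside within 1.5 mm of its floor, tilt under 0.06 rad), the presser arm is within 0.08 rad of its stop over the cup and its plunger is down by more than 6 mm of the 7 mm that bring the foot onto the pad (horizontal distance between large_pad and cup below 0.004 m and z of large_pad in the frame of cup below 0.0015 m and angle between large_pad's own z axis and vertical below 0.06 rad and linear speed of large_pad below 0.01 m/s and value of joint presser_arm above 1.84 rad and value of joint presser_plunger above 0.006 m); the robot touches nothing.
It fails at once if the large pad is lifted more than 8 mm above the deck (z of large_pad in the frame of cup above 0.012 m).
It fails at once if the small pad is moved more than 12 mm (distance of small_pad from where it was at the start of the episode above 0.012 m).
It fails at once if a thing beside the block is moved more than 20 mm (distance of any of wax_tin, black_cap, spatula, awl_stand, torch from where it was at the start of the episode above 0.02 m).
It also fails if it takes over 53 s, if anything falls off the work surface, if the arm or the gripper's body presses on something with over 40 N, if the wrist force passes 120 N, or if a joint passes its speed limit or range.

## Robot

A 6-joint arm with a two-finger parallel gripper is mounted at the origin on a cart in front of the work surface, level with it; the furniture and walls round the work are solid. World frame = base frame: x ahead of the robot, y to its left, z up, the work surface at z = 0. Lengths are in m, angles in rad, forces in N, time in s.
With the tool pointing down it reaches from about 0.275 to 0.85 m from the base axis. Payload 19 kg.
Tool frame: the origin (TCP) lies at the very end of the fingers, on their centre line; the grasp point (between the pads) lies 19 mm behind it (robot.tcp_to_grasp is the distance from the TCP to the grasp point, in m); z points along the fingers, y is the direction in which the jaws open and shut (so a half turn about z gives the same grasp; the last joint's range is limited). The gripper opens to 85 mm and grips with 20 to 120 N. Pads are 22 mm wide; open, the fingers measure 114 mm over their backs; the gripper's body (76 mm by 85 mm) begins 54 mm behind the grasp point. The pads swing forward as they close: fully open they stand 13 mm farther back than shut.
Start: joints at [-1.389, 0.15, 1.437, -0, 1.554, -0.134], TCP at [0.179, -0.547, 0.231] pointing down, gripper open.
Joint ranges: [-2.8, 2.8], [-0.68, 2.1], [0.12, 2.68], [-1.39, 4.53], [0.16, 2.79], [-2.81, 2.81]. Speed limits (rad/s): [1.89, 1.89, 2.22, 3.01, 3.01, 3.01].

## Interface

Orientations are given as a rotation vector (axis times angle).
In Python, from station import robot, viewer, workorder gives the robot as it stands.
- The arm moves only by the tool carry_out, never from a script. Its argument "commands" is text: rows parted by semicolons, each of 7 numbers parted by spaces: the shift along the tool's x, y, z in cm, then the turn, a rotation vector about the tool's x, y, z in rad, then the gripper's target within -1 to 1 (fully open at 1, half-way at 0, shut at -1). A call has 1 to 12 rows; each row is the pose to reach, as a shift and turn from the pose commanded when the call began, along the tool's axes at that moment; what a row does not reach only later rows make up. A row lasts 1/10 s, in which the tool goes at most 50 mm and 8.59 degrees, less where a joint would pass 70% of its speed; a pose out of reach is approached as far as the arm can. A call with a gripper value outside its range is refused whole. The fingers move at their own pace and stop on an object; "newtons" is the grip in N (left out, the last holds). Time passes only in rows, so rows that repeat a pose let the fingers close. It gives the time, the measured TCP pose, the force and the opening at its end, in the units of the state.
- robot.get_obs(): the state, without advancing time (a new reading comes with each control period).
- viewer.camera(name): name is "scene" or "top" or "wrist"; returns (picture, depth): 400x640x3 uint8, red, green, blue; 400x640 float32, m along the optical axis (not along the pixel's ray), 0 where there is no reading.
- viewer.camera_params(name): a dict with "fx", "fy", "cx", "cy" (pixels), "D" ([k1, k2, p1, p2, k3] as OpenCV has them; the pictures are not rectified), "extrinsics" (4x4, takes a point from camera to world coordinates); the wrist camera has in their place "mount" (4x4, takes a point from camera to tool coordinates, whose origin is the TCP and whose axes are the flange's). Camera axes: x right, y up, looking along -z (the intrinsics and any distortion apply to the point x, -y, -z); pixel columns grow to the right and rows downward; lengths in m; the calibration is good to about 2 mm. A picture is of the moment at which its call begins: read the wrist's pose just before it. camera_params takes no time and is no camera call.
- workorder.sign_off(): hands the job in, once; it reports no verdict.
Trained networks look in the newest picture that a camera, given by its name, has taken for a name from the list of things; names that differ only in an ending like _2 or _b are one class to them, and where a whole thing is asked for, a point or a joint stands for the part that bears it (a point fixed in the world has none). Each returns a list of dicts, best first, with "conf" (0 to 1); they miss things now and then, are a little off and sometimes report something else, mostly with a low value. They report only what shows in the picture. A call takes as long as a camera call.
- viewer.look_for(camera, thing): "rect" ([left, top, right, bottom] in pixels, round what is visible of it).
- viewer.masks_of(camera, thing): "pixels" (400x640 bool, what is visible of it) and "rect" ([left, top, right, bottom] in pixels, round what is visible of it).
The state is a dict: "time_s": time; "joint_pos": joint angles; "joint_velocities": joint speeds; "tau": joint torques, N m; "eef_pos": TCP position; "ee_rot": TCP orientation; "force": force on the tool from outside, world axes, zero at the start; "wrist_torque": the same for the moment, N m; "gripper_width": finger opening in m.
Only numpy, scipy, OpenCV 4.12 (cv2) and the standard library are available. Lean on these libraries where they do the work, as an engineer would, in place of code of your own. Each camera call takes 0.05 s, during which the arm holds its last target.

## Working session

There is one attempt and no reset: what is moved stays moved. The work goes in short steps, Python scripts to look and compute and a tool call to move; the robot and the scene stay as the last step left them, time stands still between calls to the robot, and variables do not carry over. Pictures are saved under pics/ and viewed, and the job is handed in when it is done.

Besides the shell and the picture viewer there is one more tool, called after "Call:" as name(argument=value, ...), one argument or row to a line, values as JSON. carry_out: Moves the arm, as the interface text tells. Its arguments: {"type":"object","properties":{"commands":{"type":"string"},"newtons":{"type":"number"}},"required":["commands"]}

```bash
ls; mkdir -p pics; python3 - <<'E'
from station import robot, viewer, workorder
import cv2,numpy as np
for n in ("scene","top"):
    p,d=viewer.camera(n)
    cv2.imwrite(f"pics/{n}0.png",p[:,:,::-1])
    c=viewer.camera_params(n); print(n,{k:np.round(np.array(v),4).tolist() for k,v in c.items()})
    np.savez(f"{n}0.npz",p=p,d=d)
print(viewer.camera_params("wrist"))
o=robot.get_obs();print(o)
E
```

```text
pics
scene {'fx': 437.1811, 'fy': 437.1811, 'cx': 320.4066, 'cy': 198.8333, 'D': [-0.0423, 0.0, 0.0, 0.0, 0.0], 'extrinsics': [[-0.5984, 0.5313, -0.5997, -0.1633], [-0.8012, -0.3957, 0.4488, 0.3818], [0.0012, 0.7491, 0.6625, 0.9828], [0.0, 0.0, 0.0, 1.0]]}
top {'fx': 434.8461, 'fy': 434.8461, 'cx': 323.2352, 'cy': 191.9178, 'D': [-0.0332, 0.0, 0.0, 0.0, 0.0], 'extrinsics': [[0.0078, 0.9953, -0.0969, 0.4213], [-0.9999, 0.0071, -0.0084, -0.1351], [-0.0076, 0.0969, 0.9953, 1.3949], [0.0, 0.0, 0.0, 1.0]]}
{'fx': 344.7912116946825, 'fy': 344.7912116946825, 'cx': 318.83514882648564, 'cy': 201.4877037790793, 'D': array([-0.02006156,  0.        ,  0.        ,  0.        ,  0.        ]), 'mount': array([[ 1.09579982e-03,  9.47135593e-01,  3.20831682e-01,
         8.24797642e-02],
       [ 9.99998538e-01, -6.16633479e-04, -1.59511273e-03,
        -7.72951055e-04],
       [-1.31295248e-03,  3.20832961e-01, -9.47134883e-01,
        -1.42458810e-01],
       [ 0.00000000e+00,  0.00000000e+00,  0.00000000e+00,
         1.00000000e+00]])}
{'time_s': 0.1, 'joint_pos': array([-1.38900542e+00,  1.50919379e-01,  1.43796869e+00,  1.05249217e-06,
        1.55377759e+00, -1.33979290e-01]), 'joint_velocities': array([ 4.51909314e-05, -1.81786321e-03, -4.33095445e-04, -7.33692011e-04,
        1.99838887e-03,  2.49633612e-04]), 'tau': array([ 2.83699963e-03, -7.14389563e+01, -5.71792746e+01, -5.62399837e-04,
        7.11865388e-03,  9.09199542e-06]), 'eef_pos': array([ 0.17851809, -0.54635402,  0.23074443]), 'ee_rot': array([-3.10145820e+00, -4.93783812e-01,  3.86230225e-05]), 'force': array([0.27367102, 0.83694242, 0.62884606]), 'wrist_torque': array([-0.00686028,  0.03403367, -0.02740476]), 'gripper_width': 0.08552915252587792}
```

View pics/scene0.png

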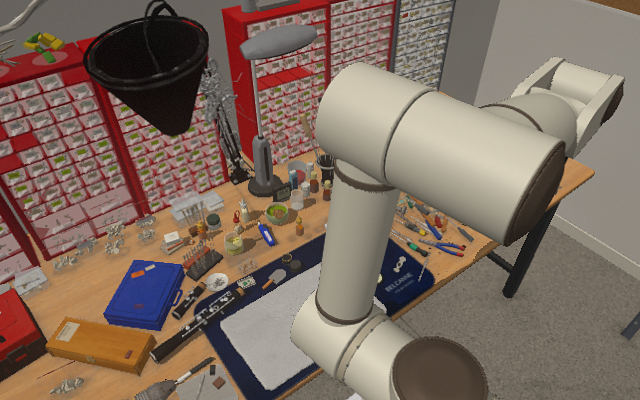

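View pics/top0.png

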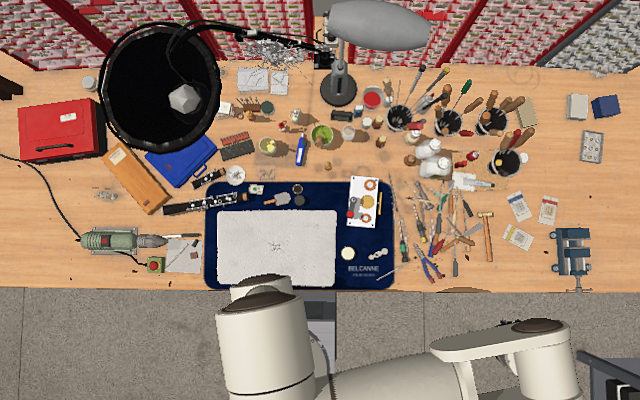

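```bash
cat > h.py <<'E'
from station import robot, viewer, workorder
import cv2,numpy as np
from scipy.spatial.transform import Rotation as R
def ext(n,obs=None):
    c=viewer.camera_params(n)
    K=np.array([[c['fx'],0,c['cx']],[0,c['fy'],c['cy']],[0,0,1]]);D=np.array(c['D'])
    if n=='wrist':
        T=np.eye(4);T[:3,:3]=R.from_rotvec(obs['ee_rot']).as_matrix();T[:3,3]=obs['eef_pos'];E=T@c['mount']
    else:E=np.array(c['extrinsics'])
    return K,D,E
def pix2plane(n,uv,z,obs=None):
    K,D,E=ext(n,obs)
    q=cv2.undistortPoints(np.array(uv,float).reshape(-1,1,2),K,D).reshape(-1,2)
    d=np.c_[q[:,0],-q[:,1],-np.ones(len(q))]@E[:3,:3].T
    return E[:3,3]+d*((z-E[2,3])/d[:,2])[:,None]
def w2pix(n,P,obs=None):
    K,D,E=ext(n,obs)
    P=np.atleast_2d(P);c=(P-E[:3,3])@E[:3,:3]
    return cv2.projectPoints(c*[1,-1,-1],np.zeros(3),np.zeros(3),K,D)[0].reshape(-1,2)
E
python3 - <<'E'
from h import *
p=np.load('top0.npz')['p']
cv2.imwrite('pics/topz.png',cv2.resize(p[150:300,230:430,::-1],None,fx=4,fy=4,interpolation=cv2.INTER_CUBIC))
print(pix2plane('top',[[362,202],[348,253],[410,150]],0.02))
for t in ['setting_block','large_pad','small_pad','presser_arm','wax_tin','black_cap','spatula','awl_stand','torch','knob_top']:
    for r in viewer.look_for('top',t)[:3]:
        b=r['rect'];print(t,r['conf'],np.round(b,1),np.round(pix2plane('top',[[(b[0]+b[2])/2,(b[1]+b[3])/2]],0.02),3))
E
```

```text
[[ 0.52389483 -0.24666029  0.02      ]
 [ 0.36327414 -0.20273101  0.02      ]
 [ 0.69217081 -0.40080934  0.02      ]]
setting_block 0.9 [345.3 176.3 380.1 226.3] [[ 0.526 -0.249  0.02 ]]
large_pad 0.5 [364.9 178.  377.6 190.9] [[ 0.58  -0.276  0.02 ]]
large_pad 0.16 [345.3 197.4 360.1 216.3] [[ 0.508 -0.217  0.02 ]]
small_pad 0.57 [362.7 212.1 372.9 222.2] [[ 0.476 -0.265  0.02 ]]
presser_arm 0.43 [346.2 194.7 361.  214.7] [[ 0.515 -0.22   0.02 ]]
wax_tin 0.45 [340.3 246.8 354.1 257.4] [[ 0.366 -0.2    0.02 ]]
black_cap 0.67 [295.6 196.2 305.2 202.6] [[ 0.531 -0.051  0.02 ]]
spatula 0.64 [271.5 191.9 290.9 204.4] [[0.534 0.01  0.02 ]]
awl_stand 0.66 [405.  154.2 417.2 168.3] [[ 0.656 -0.404  0.02 ]]
awl_stand 0.3 [292.6 193.1 303.8 204.9] [[ 0.532 -0.044  0.02 ]]
torch 0.53 [295.7 135.6 304.  164.8] [[ 0.689 -0.047  0.02 ]]
knob_top 0.46 [346.4 209.1 348.3 215.9] [[ 0.49 -0.2   0.02]]
```

View pics/topz.png

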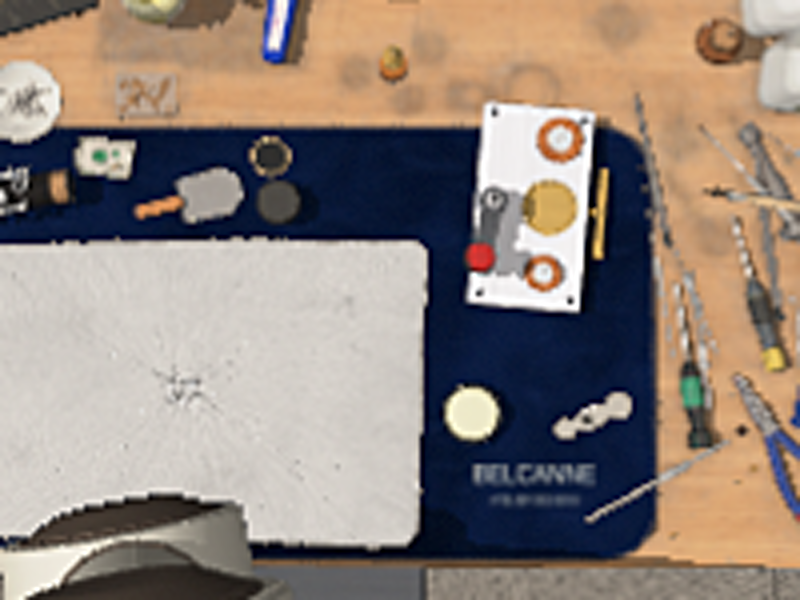

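Call:
carry_out(
  commands="38.8 -18.9 0 0 0 -2.73 -1;38.8 -18.9 0 0 0 -2.73 -1;38.8 -18.9 0 0 0 -2.73 -1;38.8 -18.9 0 0 0 -2.73 -1;38.8 -18.9 0 0 0 -2.73 -1;38.8 -18.9 0 0 0 -2.73 -1;38.8 -18.9 0 0 0 -2.73 -1;38.8 -18.9 0 0 0 -2.73 -1;38.8 -18.9 0 0 0 -2.73 -1;38.8 -18.9 0 0 0 -2.73 -1;38.8 -18.9 0 0 0 -2.73 -1;38.8 -18.9 0 0 0 -2.73 -1",
)

```text
time_s: 1.8
eef_pos: [0.4889, -0.246, 0.2312]
ee_rot: [-1.532, -2.743, -0.0]
force: [-0.5, -0.4, -0.4]
gripper_width: 0.0
```

```bash
python3 - <<'E'
from h import *
o=robot.get_obs(); print(o['eef_pos'],R.from_rotvec(o['ee_rot']).as_matrix().round(3).tolist(),o['joint_pos'].round(3))
E
```

```text
[ 0.48891893 -0.24603308  0.23121625] [[-0.524, 0.851, -0.0], [0.851, 0.524, 0.0], [0.0, -0.0, -1.0]] [-0.607  0.093  1.502  0.     1.547 -1.159]
```

Call:
carry_out(
  commands="0 0 0 0 0 -0.92 -1;0 0 0 0 0 -0.92 -1;0 0 0 0 0 -0.92 -1;0 0 0 0 0 -0.92 -1;0 0 0 0 0 -0.92 -1;0 0 0 0 0 -0.92 -1;0 0 0 0 0 -0.92 -1;0 0 0 0 0 -0.92 -1",
)

```text
time_s: 2.6
eef_pos: [0.4887, -0.2464, 0.2313]
ee_rot: [0.171, 3.137, 0.0]
force: [0.3, -1.0, 0.2]
gripper_width: -0.0002
```

```bash
python3 - <<'E'
from h import *
o=robot.get_obs(); print(o['eef_pos'],R.from_rotvec(o['ee_rot']).as_matrix().round(3).tolist(),o['joint_pos'].round(3))
p,d=viewer.camera('wrist'); cv2.imwrite('pics/w1.png',p[:,:,::-1])
np.savez('w1.npz',p=p,d=d,pos=o['eef_pos'],rot=o['ee_rot'])
for t in ['setting_block','large_pad','small_pad','presser_arm','knob_top']:
    for r in viewer.look_for('wrist',t)[:3]:
        b=r['rect'];print(t,r['conf'],np.round(b,1),np.round(pix2plane('wrist',[[(b[0]+b[2])/2,(b[1]+b[3])/2]],0.02,o),4))
E
```

```text
[ 0.48866579 -0.24640222  0.23131885] [[-0.994, 0.109, 0.0], [0.109, 0.994, 0.0], [-0.0, 0.0, -1.0]] [-0.608  0.093  1.502  0.     1.547 -2.069]
setting_block 0.88 [264.9 125.6 374.8 268.1] [[ 0.5201 -0.2484  0.02  ]]
setting_block 0.38 [196.6 299.1 232.2 323.5] [[ 0.652  -0.3919  0.02  ]]
small_pad 0.69 [291.6 138.7 325.6 169.5] [[ 0.4726 -0.255   0.02  ]]
presser_arm 0.73 [343.2 150.5 375.2 219.6] [[ 0.5115 -0.2053  0.02  ]]
presser_arm 0.71 [264.9 125.8 372.5 266.5] [[ 0.5192 -0.2496  0.02  ]]
knob_top 0.58 [350.  149.9 373.1 180.3] [[ 0.4901 -0.2013  0.02  ]]
knob_top 0.53 [198.6 296.  227.9 324.2] [[ 0.6501 -0.3929  0.02  ]]
knob_top 0.2 [526.1 160.1 612.6 198.5] [[0.5291 0.0191 0.02  ]]
```

View pics/w1.png

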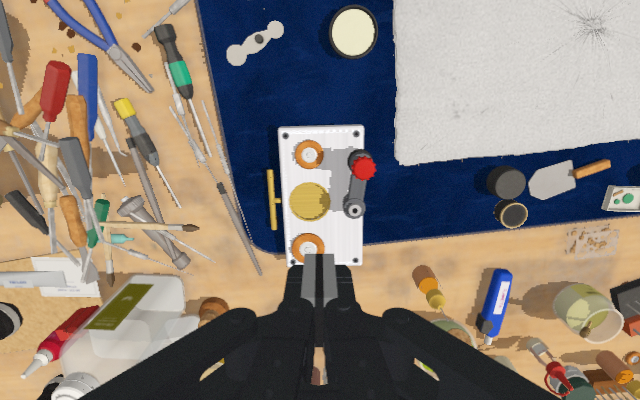

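```bash
cat > seg.py <<'E'
from h import *
def fit(name,z,hsvlo,hsvhi,roi,f,n='wrist'):
    a=np.load(f);o={'eef_pos':a['pos'],'ee_rot':a['rot']}
    h=cv2.cvtColor(a['p'],cv2.COLOR_RGB2HSV)
    m=cv2.inRange(h,np.array(hsvlo),np.array(hsvhi))
    mm=np.zeros_like(m);x0,y0,x1,y1=roi;mm[y0:y1,x0:x1]=m[y0:y1,x0:x1]
    cs=max(cv2.findContours(mm,cv2.RETR_EXTERNAL,cv2.CHAIN_APPROX_NONE)[0],key=cv2.contourArea).reshape(-1,2)
    P=pix2plane(n,cs,z,o)[:,:2]
    (c,r)=cv2.minEnclosingCircle((P*1000).astype(np.float32))
    A=np.c_[2*P,np.ones(len(P))];s=np.linalg.lstsq(A,(P**2).sum(1),rcond=None)[0]
    print(name,'enc',np.array(c)/1000,r,'ls',s[:2].round(4),np.sqrt(s[2]+s[0]**2+s[1]**2).round(4),cs.min(0),cs.max(0))
    return s[:2]
E
python3 - <<'E'
from seg import *
p=np.load('w1.npz')['p']
cv2.imwrite('pics/w1z.png',cv2.resize(p[115:275,255:385,::-1],None,fx=3.7,fy=3.7,interpolation=cv2.INTER_CUBIC))
h=cv2.cvtColor(p,cv2.COLOR_RGB2HSV)
print(h[202,309],h[247,296],h[154,300],h[248,308],h[168,364],h[225,330])
fit('cup',0.016,[18,80,60],[30,255,255],(280,175,340,225),'w1.npz')
fit('small',0.025,[4,110,50],[17,255,255],(285,130,335,175),'w1.npz')
fit('large',0.025,[4,110,50],[17,255,255],(285,225,335,270),'w1.npz')
fit('knob',0.066,[0,180,60],[3,255,255],(335,140,385,190),'w1.npz')
o=np.load('w1.npz');o={'eef_pos':o['pos'],'ee_rot':o['rot']}
print(pix2plane('wrist',[[280,127],[364,125],[288,267],[363,265]],0.02,o))
E
```

```text
[ 22 145 207] [ 15 182 206] [ 15 174 220] [ 18   6 225] [  2 209 212] [  0   2 232]
cup enc [ 0.52580322 -0.26058554] 22.702659606933594 ls [ 0.5257 -0.2606] 0.022 [289 182] [330 221]
small enc [ 0.47195547 -0.25450758] 14.692343711853027 ls [ 0.472  -0.2547] 0.0141 [295 140] [322 168]
large enc [ 0.57647577 -0.26883484] 18.554027557373047 ls [ 0.5762 -0.2687] 0.0154 [292 233] [323 262]
knob enc [ 0.48232535 -0.20490584] 11.33354377746582 ls [ 0.4821 -0.2047] 0.0102 [352 156] [374 180]
[[ 0.44203258 -0.28052544  0.02      ]
 [ 0.44918235 -0.1960087   0.02      ]
 [ 0.60098127 -0.29421706  0.02      ]
 [ 0.60768195 -0.20769529  0.02      ]]
```

View pics/w1z.png

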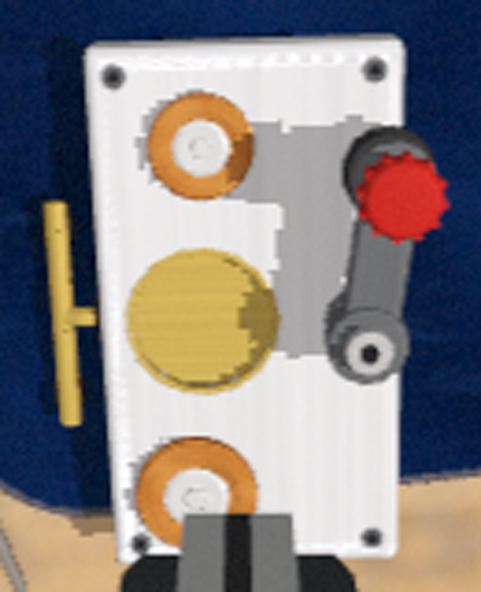

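Call:
carry_out(
  commands="-12.8 -1.5 5 0 0 0.052 -1;-12.8 -1.5 11 0 0 0.052 -1;-12.8 -1.5 11 0 0 0.052 -1;-12.8 -1.5 11 0 0 0.052 -1;-12.8 -1.5 11 0 0 0.052 -1",
)

```text
time_s: 3.4
eef_pos: [0.6146, -0.2743, 0.1172]
ee_rot: [-0.248, -3.127, -0.004]
force: [0.0, 0.2, 0.4]
gripper_width: 0.0001
```

```bash
python3 - <<'E'
from seg import *
o=robot.get_obs(); print(o['eef_pos'],R.from_rotvec(o['ee_rot']).as_matrix().round(3).tolist(),o['force'],np.abs(o['joint_velocities']).max())
p,d=viewer.camera('wrist'); cv2.imwrite('pics/w2.png',p[:,:,::-1])
np.savez('w2.npz',p=p,d=d,pos=o['eef_pos'],rot=o['ee_rot'])
E
```

```text
[ 0.61455956 -0.27428227  0.11715735] [[-0.988, 0.157, -0.005], [0.157, 0.988, 0.003], [0.005, 0.002, -1.0]] [0.03893798 0.18525461 0.3578576 ] 0.07744617567480322
```

View pics/w2.png

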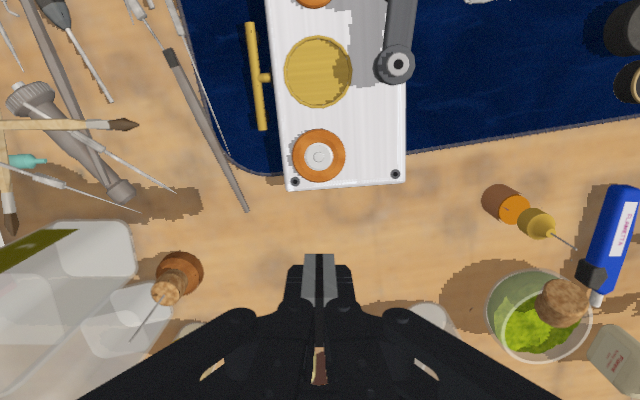

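```bash
python3 - <<'E'
from seg import *
p=np.load('w2.npz')['p']
c=fit('cup',0.02,[18,80,60],[30,255,255],(278,25,358,115),'w2.npz')
l=fit('large',0.0245,[4,110,50],[17,255,255],(280,120,360,190),'w2.npz')
fit('cup1',0.02,[18,80,60],[30,255,255],(280,175,340,225),'w1.npz')
v=c-l;print(v,np.linalg.norm(v),np.arctan2(v[1],v[0]))
o=robot.get_obs();print(o['eef_pos'],o['ee_rot'])
M=R.from_rotvec(o['ee_rot']).as_matrix()
print('pad rel tool',(np.r_[l,0.0225]-o['eef_pos'])@M,'cup',(np.r_[c,.0225]-o['eef_pos'])@M)
E
```

```text
cup enc [ 0.52457135 -0.26022827] 22.550132751464844 ls [ 0.5245 -0.2602] 0.0221 [284  35] [351 107]
large enc [ 0.5782074  -0.26845285] 18.529035568237305 ls [ 0.5782 -0.2683] 0.0181 [292 129] [344 181]
cup1 enc [ 0.52446381 -0.26033673] 22.449647903442383 ls [ 0.5244 -0.2603] 0.0218 [289 182] [330 221]
[-0.0537236   0.00808157] 0.05432804682033158 2.992283426824543
[ 0.61425367 -0.27447955  0.11955222] [-2.47845530e-01 -3.12912396e+00 -2.17203090e-03]
pad rel tool [0.03630243 0.00028909 0.09715351] cup [ 0.09062818 -0.0001876   0.09730337]
```

Call:
carry_out(
  commands="0 0 4 0 0 0 -1;0 0 7.5 0 0 0 -1;0 0 9 0 0 0 -1;0 0 9.5 0 0 0 -1;0 0 9.7 0 0 0 -1;0 0 9.7 0 0 0 -1",
)

```text
time_s: 4.05
eef_pos: [0.615, -0.2752, 0.0261]
ee_rot: [0.248, 3.13, -0.001]
force: [-0.1, -0.0, -0.5]
gripper_width: 0.0002
```

```bash
python3 - <<'E'
from seg import *
o=robot.get_obs(); print(o['eef_pos'],R.from_rotvec(o['ee_rot']).as_matrix().round(4).tolist(),o['force'])
p,d=viewer.camera('wrist'); cv2.imwrite('pics/w3.png',p[:,:,::-1])
np.savez('w3.npz',p=p,d=d,pos=o['eef_pos'],rot=o['ee_rot'])
E
```

```text
[ 0.61499927 -0.27522289  0.0261044 ] [[-0.9876, 0.1572, 0.0019], [0.1572, 0.9876, -0.001], [-0.0021, -0.0007, -1.0]] [-0.07621843 -0.00727638 -0.50366757]
```

View pics/w3.png

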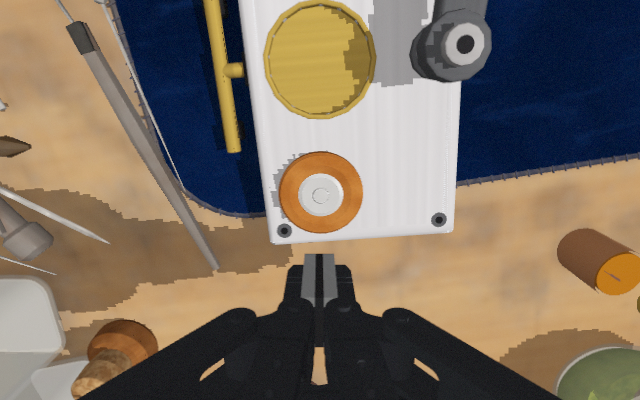

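Call:
carry_out(
  commands="0 0 0 0 0 0 -1",
)

```text
time_s: 4.2
eef_pos: [0.6149, -0.2751, 0.0257]
ee_rot: [0.247, 3.13, -0.001]
force: [-0.0, -0.8, -0.0]
gripper_width: -0.0002
```

```bash
python3 - <<'E'
from seg import *
o=robot.get_obs(); print(o['eef_pos'],o['ee_rot'],o['force'])
p,d=viewer.camera('wrist')
np.savez('w3.npz',p=p,d=d,pos=o['eef_pos'],rot=o['ee_rot'])
l=fit('large',0.0245,[4,110,50],[17,255,255],(260,130,380,240),'w3.npz')
c=fit('cup',0.02,[18,80,60],[30,255,255],(262,0,380,125),'w3.npz')
M=R.from_rotvec(o['ee_rot']).as_matrix()
print('pad rel tool',(np.r_[l,0.0225]-o['eef_pos'])@M,'cup',(np.r_[c,.0225]-o['eef_pos'])@M)
E
```

```text
[ 0.61488946 -0.27510291  0.02568258] [ 2.47487691e-01  3.13017141e+00 -1.09947118e-03] [-0.00349245 -0.81813769 -0.03995195]
large enc [ 0.5780047  -0.26813962] 18.685400009155273 ls [ 0.578  -0.2681] 0.0184 [278 152] [362 233]
cup enc [ 0.52456012 -0.26020923] 22.650089263916016 ls [ 0.5246 -0.2602] 0.0223 [263   0] [375 119]
pad rel tool [0.03749297 0.00109084 0.00311813] cup [0.09151386 0.00054661 0.00302647]
```

Call:
carry_out(
  commands="0 0.07 0.3 0 0 0 -1;0.3 0.07 0.32 0 0 0 -1;0.6 0.07 0.32 0 0 0 -1;0.9 0.07 0.32 0 0 0 -1;1.2 0.07 0.32 0 0 0 -1;1.5 0.07 0.32 0 0 0 -1;1.8 0.07 0.32 0 0 0 -1;2.1 0.07 0.32 0 0 0 -1;2.4 0.07 0.32 0 0 0 -1;2.7 0.07 0.32 0 0 0 -1;3.0 0.07 0.32 0 0 0 -1;3.0 0.07 0.32 0 0 0 -1",
)

```text
time_s: 5.45
eef_pos: [0.5845, -0.2693, 0.0211]
ee_rot: [-0.248, -3.132, -0.0]
force: [-0.2, -0.6, 0.1]
gripper_width: -0.0001
```

```bash
python3 - <<'E'
from seg import *
o=robot.get_obs(); print(o['eef_pos'],o['ee_rot'],o['force'])
p,d=viewer.camera('wrist'); cv2.imwrite('pics/w4.png',p[:,:,::-1])
np.savez('w4.npz',p=p,d=d,pos=o['eef_pos'],rot=o['ee_rot'])
l=fit('large',0.0245,[4,110,50],[17,255,255],(220,100,420,260),'w4.npz')
c=np.array([.5245,-.2602])
M=R.from_rotvec(o['ee_rot']).as_matrix()
print('pad rel tool',(np.r_[l,0.0225]-o['eef_pos'])@M,'cup',(np.r_[c,.0225]-o['eef_pos'])@M)
E
```

```text
[ 0.58453395 -0.26934143  0.02113161] [-2.47734033e-01 -3.13168922e+00 -2.12227988e-04] [-0.18730184 -0.58088109  0.13205015]
large enc [ 0.55385736 -0.26457031] 18.86240005493164 ls [ 0.5539 -0.2643] 0.0184 [276 169] [360 251]
pad rel tool [ 0.03104594  0.00013179 -0.00136432] cup [ 0.06072473 -0.00041107 -0.00136052]
```

View pics/w4.png

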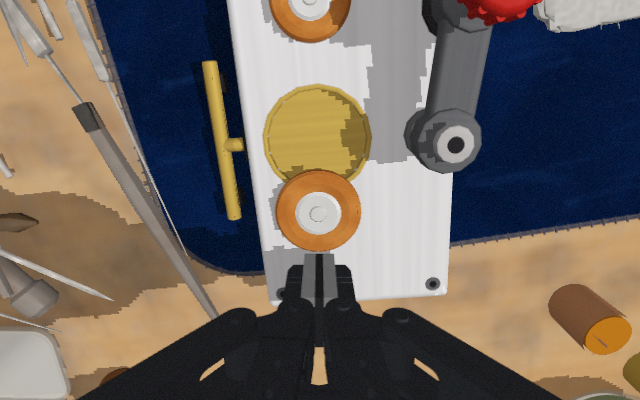

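Call:
carry_out(
  commands="0.25 -0.03 -0.06 0 0 0 -1;0.5 -0.03 -0.08 0 0 0 -1;0.75 -0.03 -0.08 0 0 0 -1;1.0 -0.03 -0.08 0 0 0 -1;1.25 -0.03 -0.08 0 0 0 -1;1.5 -0.03 -0.08 0 0 0 -1;1.75 -0.03 -0.08 0 0 0 -1;2.0 -0.03 -0.08 0 0 0 -1;2.25 -0.03 -0.08 0 0 0 -1;2.5 -0.03 -0.08 0 0 0 -1;2.7 -0.03 -0.08 0 0 0 -1;2.7 -0.03 -0.08 0 0 0 -1",
)

```text
time_s: 6.7
eef_pos: [0.5579, -0.2654, 0.0219]
ee_rot: [-0.248, -3.132, -0.0]
force: [0.8, 0.2, -0.2]
gripper_width: 0.0003
```

```bash
python3 - <<'E'
from seg import *
o=robot.get_obs(); print(o['eef_pos'],o['ee_rot'],o['force'])
p,d=viewer.camera('wrist'); cv2.imwrite('pics/w5.png',p[:,:,::-1])
np.savez('w5.npz',p=p,d=d,pos=o['eef_pos'],rot=o['ee_rot'])
l=fit('large',0.0225,[4,110,50],[17,255,255],(220,100,420,260),'w5.npz')
c=np.array([.5245,-.2602])
M=R.from_rotvec(o['ee_rot']).as_matrix()
print('pad rel tool',(np.r_[l,0.0225]-o['eef_pos'])@M,'cup',(np.r_[c,.0225]-o['eef_pos'])@M)
E
```

```text
[ 0.55792574 -0.26540709  0.02192394] [-2.47682516e-01 -3.13173004e+00 -1.69647781e-04] [ 0.80933608  0.22893145 -0.24156402]
large enc [ 0.52809277 -0.26070261] 19.421958923339844 ls [ 0.5281 -0.2605] 0.0188 [276 168] [360 251]
pad rel tool [ 0.03023549  0.00015116 -0.00057327] cup [ 0.03382876 -0.00011188 -0.00057297]
```

View pics/w5.png

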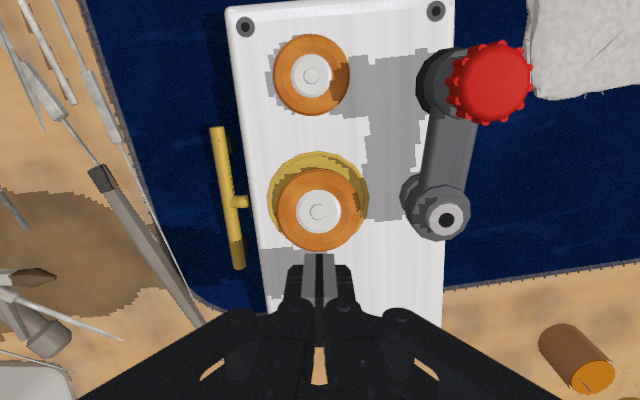

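Call:
carry_out(
  commands="0.1 0 0 0 0 0 -1;0.2 0 0 0 0 0 -1;0.3 0 0 0 0 0 -1;0.4 0 0 0 0 0 -1;0.5 0 0 0 0 0 -1;0.5 0 0 0 0 0 -1",
)

```text
time_s: 7.35
eef_pos: [0.5531, -0.2646, 0.0219]
ee_rot: [-0.248, -3.132, -0.0]
force: [0.1, -0.2, -0.5]
gripper_width: 0.0003
```

```bash
cat > chk.py <<'E'
from seg import *
import sys
k=sys.argv[1]
o=robot.get_obs(); print(o['time_s'],o['eef_pos'],o['ee_rot'],o['force'])
p,d=viewer.camera('wrist'); cv2.imwrite(f'pics/{k}.png',p[:,:,::-1])
np.savez(f'{k}.npz',p=p,d=d,pos=o['eef_pos'],rot=o['ee_rot'])
l=fit('large',0.0205,[4,110,50],[17,255,255],(220,100,420,300),f'{k}.npz')
c=np.array([.5245,-.2602])
M=R.from_rotvec(o['ee_rot']).as_matrix()
print('pad rel tool',(np.r_[l,0.0225]-o['eef_pos'])@M,'cup',(np.r_[c,.0225]-o['eef_pos'])@M)
E
python3 chk.py w6
```

```text
7.35 [ 0.55309674 -0.26459518  0.0218958 ] [-2.47637338e-01 -3.13174653e+00 -2.37763982e-04] [ 0.0975999  -0.20196868 -0.47086371]
large enc [ 0.52569537 -0.26023755] 18.999797821044922 ls [ 0.5257 -0.2601] 0.0186 [276 174] [359 253]
pad rel tool [ 0.02778748  0.00010802 -0.00060189] cup [ 0.02893217 -0.00015372 -0.00060184]
```

View pics/w6.png

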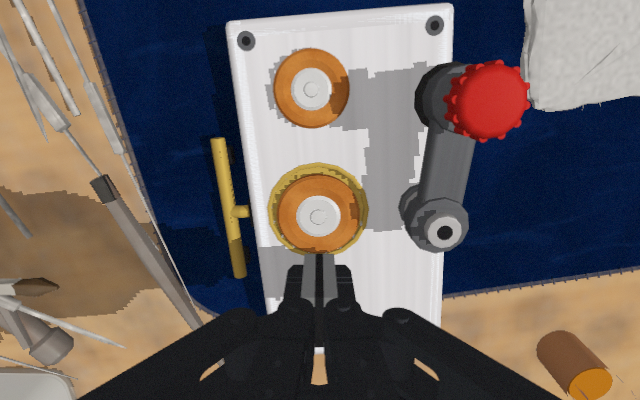

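Call:
carry_out(
  commands="-0.5 0 0 0 0 0 -1;-0.5 0 -3 0 0 0 -1;-0.5 0 -8 0 0 0 -1;-0.5 0 -8 0 0 0 -1;-0.5 0 -8 0 0 0 -1;-0.5 0 -8 0 0 0 -1",
)

```text
time_s: 8.0
eef_pos: [0.5579, -0.2652, 0.1009]
ee_rot: [-0.247, -3.131, -0.001]
force: [-0.8, -0.1, 0.3]
gripper_width: 0.0001
```

```bash
python3 chk.py w7; python3 - <<'E'
from seg import *
a=np.load('w7.npz');d=a['d'];o={'eef_pos':a['pos'],'ee_rot':a['rot']}
K,D,E=ext('wrist',o)
ys,xs=np.mgrid[0:400,0:640]
q=cv2.undistortPoints(np.c_[xs.ravel(),ys.ravel()].astype(float).reshape(-1,1,2),K,D).reshape(-1,2)
P=(np.c_[q[:,0],-q[:,1],-np.ones(len(q))]*d.ravel()[:,None])@E[:3,:3].T+E[:3,3]
m=d.ravel()>0
r=np.hypot(P[:,0]-.5248,P[:,1]+.2602)
s=m&(r<.016)&(r>.010); A=np.c_[P[s,:2]-[.5248,-.2602],np.ones(s.sum())]
print('pad plane',np.linalg.lstsq(A,P[s,2],rcond=None)[0],s.sum())
dk=m&(P[:,0]>.548)&(P[:,0]<.59)&(P[:,1]>-.29)&(P[:,1]<-.23); print('deck',np.median(P[dk,2]),dk.sum())
h=cv2.cvtColor(a['p'],cv2.COLOR_RGB2HSV)
fit('knob',0.066,[0,180,60],[3,255,255],(335,0,640,200),'w7.npz')
fit('small',0.025,[4,110,50],[17,255,255],(220,0,420,100),'w7.npz')
E
```

```text
8.0 [ 0.55794101 -0.26523071  0.1009464 ] [-2.47479206e-01 -3.13077564e+00 -1.08483429e-03] [-0.77150413 -0.10205952  0.33445267]
large enc [ 0.52589532 -0.2602724 ] 18.806594848632812 ls [ 0.5259 -0.2603] 0.0184 [290 137] [346 192]
pad rel tool [ 0.03235879 -0.00024087  0.07848197] cup [ 0.03372962 -0.00033332  0.07848343]
pad plane [ 0.25580777 -0.1052844   0.02245529] 1122
deck 0.14470664446899534 13157
knob enc [ 0.48327133 -0.20520334] 11.432889938354492 ls [ 0.4832 -0.2053] 0.0104 [392  61] [438 107]
small enc [ 0.47250366 -0.25445174] 14.675010681152344 ls [ 0.4718 -0.2544] 0.0139 [289  54] [337  99]
```

View pics/w7.png

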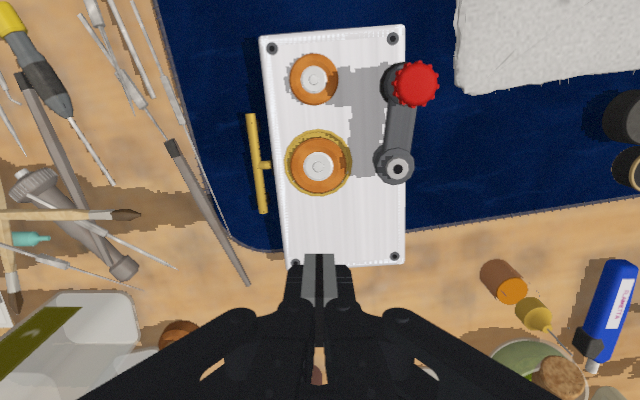

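```bash
cat > plane.py <<'E'
from seg import *
import sys
a=np.load(sys.argv[1]);d=a['d'];o={'eef_pos':a['pos'],'ee_rot':a['rot']}
c=[float(x) for x in sys.argv[2:4]]
K,D,E=ext('wrist',o)
ys,xs=np.mgrid[0:400,0:640]
q=cv2.undistortPoints(np.c_[xs.ravel(),ys.ravel()].astype(float).reshape(-1,1,2),K,D).reshape(-1,2)
P=(np.c_[q[:,0],-q[:,1],-np.ones(len(q))]*d.ravel()[:,None])@E[:3,:3].T+E[:3,3]
u=P[:,:2]-c; r=np.hypot(*u.T);m=d.ravel()>0
ang=np.degrees(np.arctan2(u[:,1],u[:,0]))
for lo,hi in((0,.006),(.010,.016),(.026,.030)):
    print(lo,[(int(t),round(1000*float(np.median(P[s,2])),1),int(s.sum())) for t in range(-180,180,45) for s in [m&(r>lo)&(r<hi)&(ang>=t)&(ang<t+45)] if s.sum()])
E
python3 plane.py w7.npz .5259 -.2603;python3 plane.py w2.npz .5782 -.2683
```

```text
0 [(-180, 21.0, 35), (-135, 21.0, 32), (-90, 21.0, 33), (-45, 21.4, 27), (0, 21.0, 33), (45, 21.1, 31), (90, 21.3, 31), (135, 21.0, 34)]
0.01 [(-180, 20.9, 143), (-135, 20.8, 138), (-90, 20.8, 133), (-45, 171.6, 391), (0, 21.2, 207), (45, 20.9, 139), (90, 20.7, 140), (135, 20.8, 142)]
0.026 [(-180, 19.8, 217), (-135, 19.7, 200), (-90, 149.5, 428), (-45, 123.9, 931), (0, 120.4, 803), (45, 19.8, 190), (90, 19.8, 206), (135, 19.9, 218)]
0 [(-180, 25.1, 31), (-135, 25.5, 31), (-90, 25.2, 28), (-45, 25.0, 27), (0, 25.3, 29), (45, 24.9, 29), (90, 24.9, 28), (135, 25.3, 31)]
0.01 [(-180, 24.7, 130), (-135, 24.6, 124), (-90, 24.8, 123), (-45, 24.6, 122), (0, 24.7, 124), (45, 24.9, 129), (90, 24.9, 132), (135, 24.8, 132)]
0.026 [(-180, 19.9, 188), (-135, 19.3, 113), (-90, 20.5, 205), (-45, 168.5, 2174), (0, 169.2, 1498), (45, 19.8, 168), (90, 19.8, 191), (135, 19.8, 193)]
```

```bash
cat > path.py <<'E'
from seg import *
piv=np.array([.5282,-.2144]);L=.046;a,b=.011,.010
X=np.array([-.988,.157]);X/=np.linalg.norm(X);Y=np.array([-X[1]*-1,-X[0]])  # tool x,y in world
Y=np.array([.157,.988])
def ctr(deg,gap=0):
    th=np.radians(deg);k=piv+L*np.array([np.cos(th),np.sin(th)]);t=np.array([-np.sin(th),np.cos(th)])
    # nearest finger corner/face: tool offsets from corner; x blends
    tx,ty=-t@X,-t@Y   # direction knob->finger in tool axes
    fx=np.clip(tx/0.35,-1,1);fy=np.clip(ty/0.35,-1,1)
    return k-(.0115+gap)*t+X*a*fx+Y*b*fy
E
python3 - <<'E'
from path import *
o=robot.get_obs();p=o['eef_pos'];print(p)
s=ctr(167,.012);print('start',s,'tool',(s-p[:2])@X,(s-p[:2])@Y)
for d in range(168,268,6):
    c=ctr(d);print(d,c.round(4),'rel start cm',(100*(c-s)@X).round(2),(100*(c-s)@Y).round(2))
E
```

```text
[ 0.5577939  -0.26517485  0.10067381]
start [ 0.49238473 -0.17161611] tool 0.07928155727402313 0.0821667976629213
168 [ 0.4888 -0.184 ] rel start cm 0.16 -1.28
174 [ 0.4836 -0.188 ] rel start cm 0.61 -1.76
180 [ 0.4789 -0.1922] rel start cm 1.01 -2.25
186 [ 0.4748 -0.1966] rel start cm 1.35 -2.75
192 [ 0.4715 -0.2011] rel start cm 1.6 -3.24
198 [ 0.4716 -0.2061] rel start cm 1.51 -3.73
204 [ 0.4722 -0.211 ] rel start cm 1.37 -4.21
210 [ 0.4733 -0.2158] rel start cm 1.19 -4.67
216 [ 0.4749 -0.2205] rel start cm 0.96 -5.11
222 [ 0.477 -0.225] rel start cm 0.68 -5.52
228 [ 0.4796 -0.2293] rel start cm 0.36 -5.9
234 [ 0.4826 -0.2332] rel start cm 0.0 -6.24
240 [ 0.4859 -0.2369] rel start cm -0.39 -6.55
246 [ 0.4893 -0.2427] rel start cm -0.81 -7.07
252 [ 0.4929 -0.2485] rel start cm -1.26 -7.58
258 [ 0.4968 -0.2538] rel start cm -1.72 -8.05
264 [ 0.5009 -0.2587] rel start cm -2.2 -8.47
```

Call:
carry_out(
  commands="4 4.2 0 0 0 0 -1;7.9 8.2 0 0 0 0 -1;7.9 8.2 0 0 0 0 -1;7.9 8.2 0 0 0 0 -1;7.9 8.2 3 0 0 0 -1;7.9 8.2 5.5 0 0 0 -1;7.9 8.2 6 0 0 0 -1;7.9 8.2 6 0 0 0 -1;7.9 8.2 6 0 0 0 -1",
)

```text
time_s: 8.95
eef_pos: [0.4937, -0.1727, 0.0428]
ee_rot: [0.248, 3.131, -0.0]
force: [0.0, -0.4, 0.5]
gripper_width: 0.0004
```

```bash
python3 - <<'E'
from path import *
o=robot.get_obs();p=o['eef_pos'];print(p,o['ee_rot'],o['force'])
w,d=viewer.camera('wrist'); cv2.imwrite('pics/w8.png',w[:,:,::-1])
E
```

```text
[ 0.49371157 -0.17270601  0.04278493] [ 2.48076909e-01  3.13095850e+00 -4.85509263e-04] [ 0.00320177 -0.38153386  0.47825861]
```

View pics/w8.png

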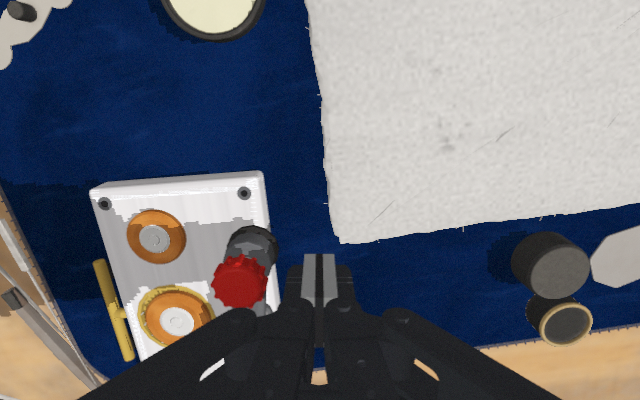

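Call:
carry_out(
  commands="0.3 -0.8 0 0 0 0 -1;0.4 -1.3 0 0 0 0 -1;0.7 -1.7 0 0 0 0 -1;1.1 -2.2 0 0 0 0 -1;1.45 -2.65 0 0 0 0 -1;1.7 -3.1 0 0 0 0 -1;1.7 -3.6 0 0 0 0 -1;1.5 -4.1 0 0 0 0 -1;1.3 -4.6 0 0 0 0 -1;1.05 -5.0 0 0 0 0 -1;0.8 -5.4 0 0 0 0 -1;0.8 -5.4 0 0 0 0 -1",
)

```text
time_s: 10.2
eef_pos: [0.477, -0.2247, 0.0419]
ee_rot: [0.248, 3.132, -0.0]
force: [-0.1, -0.5, -0.3]
gripper_width: -0.0
```

```bash
python3 - <<'E'
from path import *
o=robot.get_obs();p=o['eef_pos'];print(p,o['ee_rot'],o['force'])
w,d=viewer.camera('wrist'); cv2.imwrite('pics/w9.png',w[:,:,::-1])
np.savez('w9.npz',p=w,d=d,pos=o['eef_pos'],rot=o['ee_rot'])
k=fit('knob',0.066,[0,180,60],[3,255,255],(150,150,420,400),'w9.npz')
u=k-piv;print(np.hypot(*u),np.degrees(np.arctan2(u[1],u[0]))%360)
print((p[:2]-ctr(222))@X,(p[:2]-ctr(222))@Y)
E
```

```text
[ 0.47696634 -0.22472403  0.04185977] [ 2.48022471e-01  3.13154833e+00 -1.28225544e-04] [-0.10622312 -0.47072442 -0.30892396]
knob enc [ 0.4769776  -0.24350996] 4.000027656555176 ls [ 0.4766 -0.2437] 0.0026 [265 302] [278 314]
0.05932329355873753 209.61704275489916
0.00010718517753206766 0.0002903869336434594
```

View pics/w9.png

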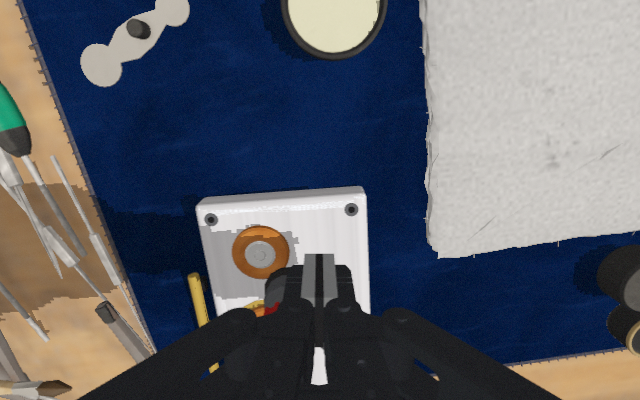

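Call:
carry_out(
  commands="-0.2 -0.2 0 0 0 0 -1;-0.4 -0.45 0 0 0 0 -1;-0.7 -0.75 0 0 0 0 -1;-1.1 -1.05 0 0 0 0 -1;-1.3 -1.3 0 0 0 0 -1;-1.5 -1.55 0 0 0 0 -1;-1.75 -1.8 0 0 0 0 -1;-1.95 -2.1 0 0 0 0 -1;-2.2 -2.3 0 0 0 0 -1;-2.4 -2.55 0 0 0 0 -1;-2.4 -2.55 0 0 0 0 -1",
)

```text
time_s: 11.35
eef_pos: [0.4965, -0.2535, 0.0419]
ee_rot: [0.248, 3.132, -0.0]
force: [-0.5, -0.1, 0.4]
gripper_width: 0.0002
```

```bash
python3 - <<'E'
from path import *
o=robot.get_obs();p=o['eef_pos'];print(p,o['ee_rot'],o['force'])
w,d=viewer.camera('wrist'); cv2.imwrite('pics/w10.png',w[:,:,::-1])
w,d=viewer.camera('scene'); cv2.imwrite('pics/s10.png',cv2.resize(w[200:360,200:400,::-1],None,fx=4,fy=3.75))
print((p[:2]-ctr(258))@X,(p[:2]-ctr(258))@Y)
E
```

```text
[ 0.49652916 -0.25350569  0.04192084] [ 2.47965638e-01  3.13160565e+00 -2.53152594e-04] [-0.53028287 -0.07764272  0.38339004]
0.0002726394666952539 0.00026886456021719024
```

View pics/w10.png

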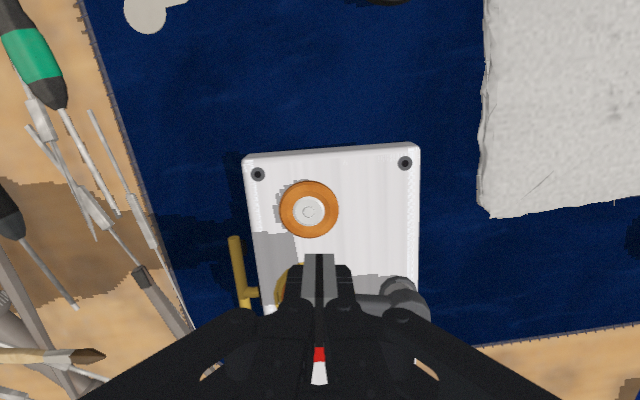

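View pics/s10.png

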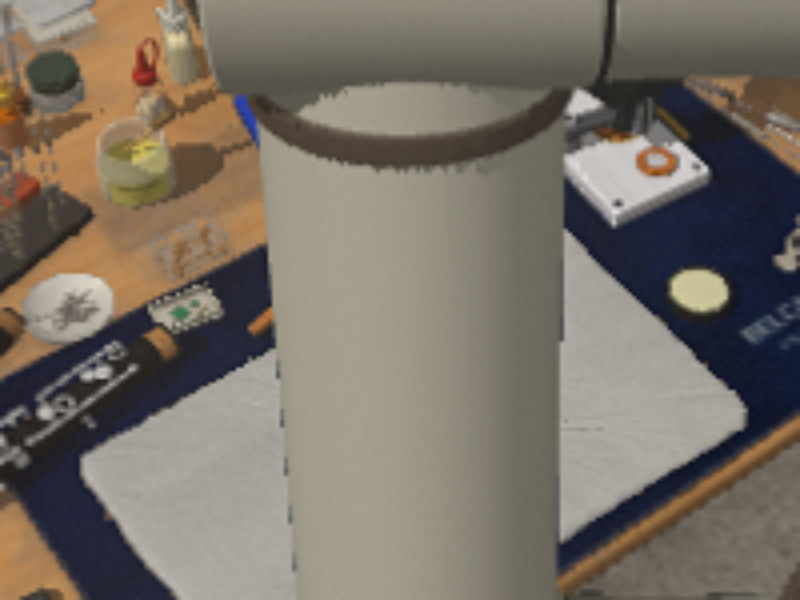

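Call:
carry_out(
  commands="-0.15 -0.15 0 0 0 0 -1;-0.25 -0.25 0 0 0 0 -1;-0.35 -0.35 0 0 0 0 -1;-0.42 -0.4 0 0 0 0 -1;-0.48 -0.42 0 0 0 0 -1",
)

```text
time_s: 11.95
eef_pos: [0.5004, -0.258, 0.0419]
ee_rot: [-0.248, -3.132, -0.0]
force: [-1.1, 0.2, -0.1]
gripper_width: 0.0
```

Call:
carry_out(
  commands="-0.1 0 0 0 0 0 -1;-0.2 0 0 0 0 0 -1;-0.2 0 0 0 0 0 -1",
)

```text
time_s: 12.25
eef_pos: [0.5025, -0.2584, 0.0419]
ee_rot: [-0.248, -3.132, 0.0]
force: [-0.9, -0.5, -0.1]
gripper_width: -0.0001
```

Call:
carry_out(
  commands="-0.1 0 0 0 0 0 -1;-0.2 0 0 0 0 0 -1;-0.2 0 0 0 0 0 -1",
)

```text
time_s: 12.55
eef_pos: [0.5035, -0.2585, 0.0416]
ee_rot: [-0.247, -3.13, -0.001]
force: [-9.4, -0.0, 2.4]
gripper_width: -0.0003
```

Call:
carry_out(
  commands="1 0 0 0 0 0 -1;1 0 -3 0 0 0 -1;1 0 -7 0 0 0 -1;1 0 -9 0 0 0 -1;-2 0 -9 0 0 0 -1;-5.5 0 -9 0 0 0 -1;-5.5 0 -9 0 0 0 -1;-5.5 0 -9 0 0 0 -1;-5.5 0 -9 0 0 0 -1",
)

```text
time_s: 13.45
eef_pos: [0.5579, -0.2671, 0.1318]
ee_rot: [-0.248, -3.131, -0.001]
force: [-0.7, -0.5, 0.3]
gripper_width: -0.0002
```

```bash
python3 - <<'E'
from path import *
o=robot.get_obs();p=o['eef_pos'];print(p,o['ee_rot'],o['force'])
w,d=viewer.camera('wrist'); cv2.imwrite('pics/w11.png',w[:,:,::-1])
np.savez('w11.npz',p=w,d=d,pos=o['eef_pos'],rot=o['ee_rot'])
k=fit('knob',0.066,[0,180,60],[3,255,255],(150,100,480,260),'w11.npz')
u=k-piv;print(np.hypot(*u),np.degrees(np.arctan2(u[1],u[0]))%360)
fit('small',0.025,[4,110,50],[17,255,255],(220,0,420,130),'w11.npz')
M=R.from_rotvec(o['ee_rot']).as_matrix();print('tool',(np.r_[k,.066]-p)@M)
E
```

```text
[ 0.55794606 -0.26706081  0.13177372] [-2.47629966e-01 -3.13148834e+00 -5.05853491e-04] [-0.68364228 -0.51080717  0.26817754]
knob enc [ 0.52338275 -0.26001477] 11.357361793518066 ls [ 0.5234 -0.2601] 0.0102 [303 148] [338 184]
0.04592790949264025 264.0041322448828
small enc [ 0.4724686  -0.25455971] 14.61458683013916 ls [ 0.4724 -0.2546] 0.0143 [296  57] [338 101]
tool [0.03518871 0.00144866 0.06578657]
```

View pics/w11.png

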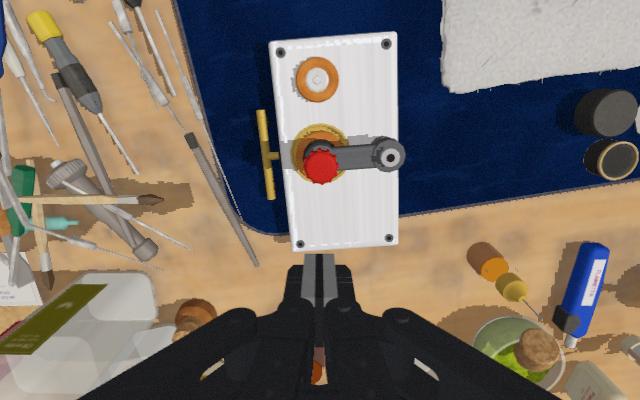

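Call:
carry_out(
  commands="3.5 0.1 0 0 0 0 -1;3.5 0.1 0 0 0 0 -1;3.5 0.1 0 0 0 0 -1;3.5 0.1 2.5 0 0 0 -1;3.5 0.1 4.5 0 0 0 -1;3.5 0.1 5.5 0 0 0 -1;3.5 0.1 5.8 0 0 0 -1;3.5 0.1 5.8 0 0 0 -1;3.5 0.1 5.8 0 0 0 -1",
)

```text
time_s: 14.4
eef_pos: [0.5247, -0.261, 0.0748]
ee_rot: [0.247, 3.131, -0.001]
force: [0.1, -0.5, 0.4]
gripper_width: -0.0005
```

Call:
carry_out(
  commands="0.1 0 0.3 0 0 0 -1;0.1 0 0.6 0 0 0 -1;0.1 0 0.9 0 0 0 -1;0.1 0 1.1 0 0 0 -1;0.1 0 1.3 0 0 0 -1;0.1 0 1.45 0 0 0 -1;0.1 0 1.5 0 0 0 -1;0.1 0 1.5 0 0 0 -1",
)

```text
time_s: 15.2
eef_pos: [0.5234, -0.2607, 0.0593]
ee_rot: [0.248, 3.131, -0.0]
force: [-3.0, 1.4, 7.4]
gripper_width: -0.0001
```

Call:
carry_out(
  commands="0 0 0.04 0 0 0 -1;0 0 0.08 0 0 0 -1;0 0 0.08 0 0 0 -1",
)

```text
time_s: 15.5
eef_pos: [0.5235, -0.2607, 0.0592]
ee_rot: [0.247, 3.131, -0.001]
force: [-6.2, 2.6, 18.5]
gripper_width: 0.0
```

Call:
carry_out(
  commands="0 0 0 0 0 0 -1;0 0 -1 0 0 0 -1;0 0 -4 0 0 0 -1;0 0 -7 0 0 0 -1;-3.5 0 -7.5 0 0 0 -1;-3.5 0 -7.5 0 0 0 -1;-3.5 0 -7.5 0 0 0 -1;-3.5 0 -7.5 0 0 0 -1",
)

```text
time_s: 16.3
eef_pos: [0.5572, -0.2659, 0.1325]
ee_rot: [-0.248, -3.131, -0.001]
force: [0.9, 0.1, 0.2]
gripper_width: 0.0001
```

```bash
python3 - <<'E'
from path import *
o=robot.get_obs();p=o['eef_pos'];print(p,o['ee_rot'],o['force'],o['time_s'])
w,d=viewer.camera('wrist'); cv2.imwrite('pics/w12.png',w[:,:,::-1])
np.savez('w12.npz',p=w,d=d,pos=o['eef_pos'],rot=o['ee_rot'])
k=fit('knob',0.059,[0,180,60],[3,255,255],(150,100,480,260),'w12.npz')
u=k-piv;print(np.hypot(*u),np.degrees(np.arctan2(u[1],u[0]))%360)
E
python3 plane.py w12.npz .5234 -.2601; python3 plane.py w11.npz .5234 -.2601
python3 - <<'E'
from path import *
for t in ['small_pad','wax_tin','black_cap','spatula','torch','awl_stand']:
    for r in viewer.look_for('wrist',t)[:2]:print(t,r['conf'],np.round(r['rect']))
E
```

```text
[ 0.55721881 -0.26586976  0.13251944] [-2.47520543e-01 -3.13065181e+00 -1.03538494e-03] [0.88383016 0.1171818  0.17552561] 16.3
knob enc [ 0.52347571 -0.26022397] 11.213908195495605 ls [ 0.5234 -0.2602] 0.0102 [302 148] [335 182]
0.04600391918822898 264.0407449152476
0 [(-180, 59.1, 34), (-135, 59.3, 33), (-90, 59.1, 35), (-45, 59.1, 33), (0, 59.1, 32), (45, 59.0, 38), (90, 58.9, 32), (135, 58.9, 34)]
0.01 [(-180, 21.8, 161), (-135, 23.2, 135), (-90, 25.3, 47), (-45, 57.5, 31), (0, 57.4, 17), (45, 43.9, 117), (90, 40.9, 189), (135, 21.2, 162)]
0.026 [(-180, 19.9, 169), (-135, 19.7, 156), (-90, 19.9, 166), (-45, 159.5, 991), (0, 153.4, 767), (45, 43.5, 121), (90, 20.0, 201), (135, 19.8, 174)]
0 [(-180, 66.0, 38), (-135, 65.9, 35), (-90, 66.0, 39), (-45, 66.3, 33), (0, 65.9, 36), (45, 66.2, 37), (90, 65.8, 38), (135, 65.9, 36)]
0.01 [(-180, 21.4, 173), (-135, 21.7, 136), (-90, 37.8, 44), (-45, 64.5, 26), (0, 64.1, 18), (45, 43.8, 104), (90, 41.1, 189), (135, 21.4, 187)]
0.026 [(-180, 19.9, 171), (-135, 19.8, 158), (-90, 19.7, 157), (-45, 176.3, 1114), (0, 154.4, 720), (45, 43.3, 129), (90, 20.1, 201), (135, 19.8, 166)]
small_pad 0.61 [292.  55. 339. 105.]
wax_tin 0.75 [303. 139. 401. 186.]
wax_tin 0.63 [253.  35. 404. 253.]
black_cap 0.96 [570.  94. 638. 137.]
spatula 0.73 [633. 103. 640. 134.]
torch 0.7 [570.  91. 636. 138.]
torch 0.66 [553. 243. 608. 351.]
awl_stand 0.88 [172. 301. 215. 338.]
awl_stand 0.37 [256.  35. 402. 252.]
```

View pics/w12.png

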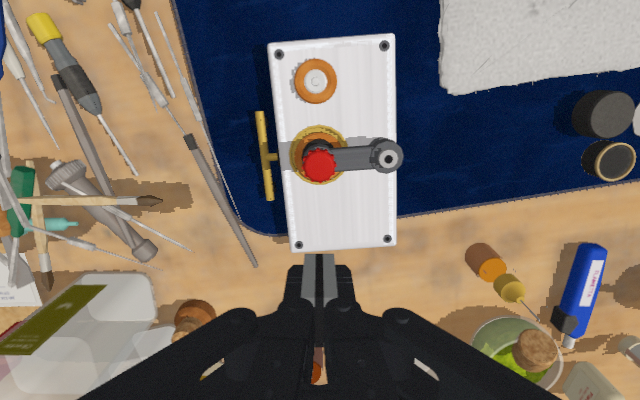

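```bash
python3 - <<'E'
from path import *
print(workorder.sign_off())
E
```

```text
the job is handed in; nothing more can be done
None
```

The large pad is in the cup with the presser over it and pressed down, and I have handed the job in at about 17 s of the 53 s allowed. All of it was done with the shut fingertips, and the pad was never lifted.

- **Pad:** I pushed it along the deck until it dropped into the cup. Afterwards, before the presser was swung over it, depth readings showed it flat. Its top was 21 mm above the bench, as it should be, and its centre about 1.4 mm from the cup's axis.
- **Presser arm:** I pushed it round until it met its stop, with about 9 N felt there. The camera put the knob about 1.4° (0.024 rad) short of my estimate of the stop. That is within the 0.08 rad allowed and about the size of the calibration error.
- **Plunger:** Depth readings put the knob top at 66.0 mm before pressing and 59.1 mm after, so it went down 6.9 mm of the 7 mm. It took 18.5 N at the end, with the foot bearing on the pad.
- **Surroundings:** The small pad was within about 1 mm of where it started, measured before the press and unchanged to the eye in the last picture. I did not measure the loose things beside the block afterwards; nothing touched them, and those in the last picture look unmoved. The detector gave some wrong labels there, such as the presser as wax_tin and the cap as torch, which I ignored.
- **Arm at the end:** The tool was clear, with its tip 132 mm above the bench and no contact force.

No check failed. I could not re-measure the pad itself after the press because the presser covers it.

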